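# Seat a drill plate on its dowels and latch it

### The job

The aluminium drill plate lies crooked on top of the two dowel pins of the plywood drilling jig. With the fingertips, nudge it sideways until its round hole and its slot drop over the pins and it lies flat and fully down on the jig, then push the swing clip round over the plate's end as far as its stop so that the plate cannot come off. Only push: do not pick the plate up, and leave the loose things round the jig where they are.

Things in the scene. Friction and masses are not known exactly. Their poses are not given: they have to be found in the camera images.
- jig: Drilling jig fixed to the bench: plywood bed 180 (x) x 290 (y) x 24 mm, spanning x -90 to 90, y -163 to 127; a pale batten let in flush sticks out 68 mm past its left end. Origin on the bench top, 24 mm below the bed's top face. x points away from the robot, y left, z up (yaw up to 0.3 rad). The clip's stop pin, 6 mm thick, 17 mm tall, stands at x 34.5, y -119.
- drill_plate: Loose aluminium plate 120 (x) x 200 (y) x 8 mm, about 0.5 kg; origin at the centre of its underside. Seated: same x, y, yaw as the jig, 24 mm above its origin. At the start it rides on both pin tips, near long edge down on the bed, far edge about 15 mm up, shifted 14-28 mm in +y, up to 10 mm in x, turned up to 0.1 rad. Pushed right off the pins it lies flat beside them and cannot be got back.
- round_hole (a point): centre, on the underside, of the plate's round through hole, 14 mm wide, at x 25, y 55 mm in the plate's frame. A row of four steel drill bushes (17 mm wide, 3 mm proud of the plate's top) lies at x -20, y -66, -22, 22, 66.
- slot (a point): centre, on the underside, of the plate's slot, 14 (x) x 22 (y) mm, at x 25, y -55 mm in the plate's frame
- round_pin (a point): centre of the tip of the steel dowel for the round hole: at x 25, y 55 mm in the jig's frame, 12 mm thick, 12 mm tall above the bed, bullet-nosed: its upper 7.5 mm narrows to a rounded tip about 5 mm wide. It stands 4 mm above the top of the seated plate.
- slot_pin (a point): centre of the tip of the steel dowel for the slot: at x 25, y -55 mm in the jig's frame, 12 mm thick, 12 mm tall above the bed, bullet-nosed like the other
- corner_near_left (a point): lower corner of the plate, robot side, left: x -60, y 100 mm in the plate's frame
- corner_near_right (a point): lower corner of the plate, robot side, right: x -60, y -100
- corner_far_left (a point): lower corner of the plate, far side, left: x 60, y 100
- corner_far_right (a point): lower corner of the plate, far side, right: x 60, y -100
- clip (a joint): angle of the swing clip (rad). 0: closed against its stop, strap along the jig's +y over the plate's right end; grows as it swings open, clockwise from above (1.57: along the jig's +x). Stays where it is left; about 1 N at its peg moves it. Strap 14 mm wide, 6 thick, underside 10 mm above the bed (2 mm over the seated plate), reaching 73 mm from the pivot; a plate riding on the pins blocks it.
- clip_pivot (a point): the clip's pivot axis, 10 mm above the jig's top, at x 45, y -138 mm in the jig's frame. A screw head 15 mm wide stands to 20.5 mm above the jig's top here.
- clip_peg (a point): centre of the top of the upright steel push peg on the strap: 10 mm thick, 26 mm tall, 42 mm from the pivot axis; it stands from 16 to 42 mm above the jig's top.
- offcut_b: bystander: small wooden offcut, 38 x 75 x 19 mm, lying left of the jig; origin at the centre of its underside
- screwdriver: bystander: yellow and black screwdriver, 26 x 189 x 26 mm, lying beyond the jig; origin at the middle of its underside
- copper_tee: bystander: copper pipe tee, 48 x 60 x 25 mm, lying right of the jig; origin at the centre of its underside
There are look-alikes about, which are no part of the job. There is more than one size of the drill_plate; the one meant has the size given above.

How it is judged:
By the outcome, as a careful person would: the job done as asked, in the order asked, and still so for the second after the job is handed in, with the robot touching nothing.
It also fails if it takes over 72 s, if anything falls off the work surface, if the arm or the gripper's body presses on something with over 40 N, if the wrist force passes 120 N, or if a joint passes its speed limit or range.

### The arm

A 6-joint arm with a two-finger parallel gripper is mounted at the origin on a cart in front of the work surface, level with it; the furniture and walls round the work are solid. World frame = base frame: x ahead of the robot, y to its left, z up, the work surface at z = 0. Lengths are in mm, angles in rad, forces in N, time in s.
With the tool pointing down it reaches from about 275 to 750 mm from the base axis. Payload 10.2 kg.
Tool frame: the origin (TCP) lies on the front face of the gripper's body, between the roots of the fingers; the fingertips stand 73 mm ahead of it and the grasp point (between the pads) lies 54 mm ahead of it; z points along the fingers, y is the line along which they close (so a half turn about z gives the same grasp; the last joint's range is limited). The gripper opens to 85 mm and grips with 20 to 120 N. Pads are 22 mm wide; open, the fingers measure 114 mm over their backs; the gripper's body (76 mm by 85 mm) begins 54 mm behind the grasp point. The pads swing forward as they close: fully open they stand 13 mm farther back than shut.
Start: joints at [-0.223, 0.313, 1.498, -0, 1.331, -0.223], TCP at [525.006, -0.014, 303.894] pointing down, gripper open.
Joint ranges: [-2.94, 2.94], [-0.97, 2.17], [0.19, 2.56], [-1.23, 4.37], [0.02, 3.11], [-2.88, 2.88]. Speed limits (rad/s): [2.39, 2.39, 3.01, 3.14, 3.14, 3.14].

### API

Orientations are given as a unit quaternion [w, x, y, z].
In Python, from rig import * gives the robot as it stands.
- The arm moves only by the tool step_arm, never from a script. Its argument "plan" is a list of rows, each an object with "offset": the shift along the tool's x, y, z in cm, a list of three; "rot": the turn, a rotation vector about the tool's x, y, z in degrees, a list of three; "gripper": the finger opening in cm, from 0 to 8.54. In form: [{"offset": [x, y, z], "rot": [wx, wy, wz], "gripper": gripper}, ...]. A call has 1 to 12 rows; each row is the pose to reach, as a shift and turn from the pose commanded when the call began, along the tool's axes at that moment; what a row does not reach only later rows make up. A row lasts 1/10 s, in which the tool goes at most 50 mm and 8.59 degrees, less where a joint would pass 70% of its speed; a pose out of reach is approached as far as the arm can. A call with a gripper value outside its range is refused whole. The fingers move at their own pace and stop on an object; "squeeze" is the grip in N (left out, the last holds). Time passes only in rows, so rows that repeat a pose let the fingers close. It gives the time, the measured TCP pose, the force, the opening and the grip force at its end, in the units of the state.
- sense(): the state, without advancing time (a new reading comes with each control period).
- capture(name): name is "scene" or "side" or "wrist"; returns a dict with "color" (420x560x3 uint8, red, green, blue), "depth" (420x560 float32, mm along the optical axis (not along the pixel's ray), 0 where there is no reading), "vertical_fov" (degrees; the focal length in pixels is half the picture's height over the tangent of half this angle, whatever the lens; pixels are square), "cx", "cy" (the principal point, pixels), "rvec" (rotation vector, rad) and "tvec" (3), from world to camera coordinates, as OpenCV has them; the wrist camera has in their place "mount" (4x4, takes a point from camera to tool coordinates, whose origin is the TCP and whose axes are the flange's). Camera axes: x right, y down, z forward; pixel columns grow to the right and rows downward; lengths in mm; the calibration is good to about 2 mm. A picture is of the moment at which its call begins: read the wrist's pose just before it.
- finish_job(): hands the job in; it is judged then, once.
The state is a dict: "time_s": time; "joints": joint angles; "dq": joint speeds; "tau": joint torques, N m; "eef_pos": TCP position; "ee_rot": TCP orientation; "force": force on the tool from outside, world axes, zero at the start; "wrist_torque": the same for the moment, N m; "grip_width": opening from 0.0 (shut) to 1.0 (fully open); "grip_force": force on a finger pad.
Only numpy, scipy, OpenCV 4.12 (cv2) and the standard library are available. Lean on these libraries where they do the work, as an engineer would, in place of code of your own. Each camera call takes 0.05 s, during which the arm holds its last target. There are 200 camera calls.

## Working session

There is one attempt and no reset: what is moved stays moved. The work goes in short steps, Python scripts to look and compute and a tool call to move; the robot and the scene stay as the last step left them, time stands still between calls to the robot, and variables do not carry over. Pictures are saved under pics/ and viewed, at most 10 in all, crops included, and the job is handed in when it is done.

Besides the shell and the picture viewer there is one more tool, called as name([rows], argument=value, ...), one row to a line, values as JSON. step_arm: Moves the arm, as the interface text tells. Its arguments: {"type":"object","properties":{"plan":{"type":"array"},"squeeze":{"type":"number"}},"required":["plan"]}

```bash
mkdir -p pics; ls
cat > h.py <<'E'
from rig import *
import numpy as np, cv2, pickle
from scipy.spatial.transform import Rotation as R
def snap(n,tag):
    s=sense(); c=capture(n); c['s']=s
    pickle.dump(c,open(f'pics/{tag}.pkl','wb')); cv2.imwrite(f'pics/{tag}.png',c['color'][:,:,::-1]); return c
def load(tag): return pickle.load(open(f'pics/{tag}.pkl','rb'))
def K(c):
    f=210/np.tan(np.radians(c['vertical_fov'])/2); return np.array([[f,0,c['cx']],[0,f,c['cy']],[0,0,1]])
def pose(c):  # cam->world 
    if 'rvec' in c:
        Rm=cv2.Rodrigues(np.array(c['rvec'],float))[0]; return Rm.T, -Rm.T@np.array(c['tvec'],float).ravel()
    q=c['s']['ee_rot']; Rt=R.from_quat([q[1],q[2],q[3],q[0]]).as_matrix(); M=np.array(c['mount'])
    return Rt@M[:3,:3], Rt@M[:3,3]+np.array(c['s']['eef_pos'])
def ray(c,uv):
    Rm,o=pose(c); d=Rm@np.linalg.inv(K(c))@np.array([uv[0],uv[1],1.]); return o,d
def at_z(c,uv,z):
    o,d=ray(c,uv); return o+d*(z-o[2])/d[2]
def dep(c,uv):
    o,d=ray(c,uv); return o+d*c['depth'][int(round(uv[1])),int(round(uv[0]))]
def proj(c,P):
    Rm,o=pose(c); p=(np.atleast_2d(P)-o)@Rm; p=p@K(c).T; return p[:,:2]/p[:,2:]
def cloud(c):
    v,u=np.mgrid[0:420,0:560]; Rm,o=pose(c); p=np.stack([u,v,np.ones_like(u)],-1)@np.linalg.inv(K(c)).T
    return (p*c['depth'][...,None])@Rm.T+o
E
python3 - <<'E'
from h import *
ims=[snap(n,n+'0') for n in('scene','side','wrist')]
print(sense())
for c in ims: print(pose(c)[1],K(c)[0,0],c['cx'],c['cy'])
a=np.hstack([c['color'] for c in ims[:2]])
E
```

```text
pics
{'time_s': 0.15, 'joints': array([-2.23425500e-01,  3.13313140e-01,  1.49823632e+00, -1.60355688e-05,
        1.33096831e+00, -2.23391149e-01]), 'dq': array([ 0.00126646, -0.00138165, -0.00455698,  0.00078084,  0.00032913,
        0.00074367]), 'tau': array([ 1.79854873e-03, -4.12368500e+01, -2.59796566e+01, -1.57318855e-04,
        3.17765021e-03, -3.62555340e-05]), 'eef_pos': array([ 5.24887804e+02, -2.97849660e-03,  3.03480647e+02]), 'ee_rot': array([-3.87266453e-04,  7.07117501e-01,  7.07095910e-01, -2.53074215e-04]), 'force': array([ 0.66591657,  0.24896512, -0.07327778]), 'wrist_torque': array([-0.00083938, -0.03513452,  0.02098893]), 'grip_force': 0.0, 'grip_width': 1.0004645149618725}
[-405.43308398  547.76246909  945.14408342] 532.5216132513322 279.4673101815582 216.26586554297614
[ 431.89620117 -670.32300662  702.20030372] 393.83270280602613 280.32956375788547 210.63537042039857
[524.86486522  70.55235256 373.41620548] 338.7630606409772 280.30315681095067 209.42354489243587
```

View pics/scene0.png

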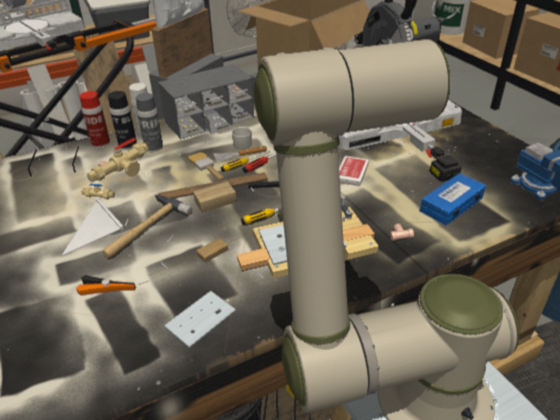

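View pics/wrist0.png

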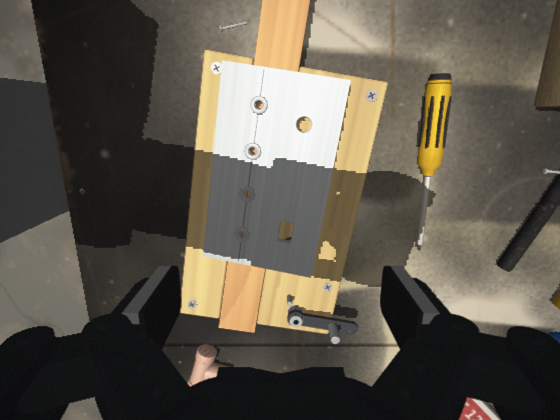

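View pics/side0.png

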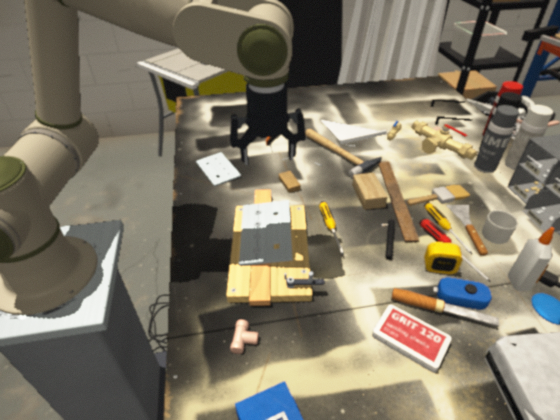

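The wrist view shows the jig with the plate on it: corners (222,61), (350,78), (204,255), (310,277). The hole is at (304,124), the slot at (286,230) and the clip pivot at (296,320), with the clip strap pointing +x. A second plate lies alone on the bench at scene (200,318). It is a look-alike, because the one meant rides on the jig pins. I'll confirm that in an enlarged crop.

Run:
```python
from h import *
c=load('wrist0'); im=c['color'][35:355,165:405,::-1].astype(float)/255
im=(im**0.6*255).astype(np.uint8)
im=cv2.rotate(cv2.resize(im,None,fx=2.5,fy=2.5,interpolation=cv2.INTER_CUBIC),cv2.ROTATE_90_COUNTERCLOCKWISE)
cv2.imwrite('pics/crop1.png',im); print(im.shape)
for n,uv in dict(jnl=(206,52),jfl=(386,82),jnr=(181,315),pivot=(296,320),peg=(335,341)).items(): print(n,at_z(c,uv,24).round(1),dep(c,uv).round(1))
P=cloud(c)
for n,uv in dict(pnl=(226,66),pfl=(345,83),pnr=(208,250),pfr=(306,272),bed=(365,130)).items(): print(n,dep(c,uv).round(1))
# other plate size from scene
s=load('scene0')
q=[at_z(s,uv,8) for uv in((166,324),(213,292),(235,312),(187,346))]; print([np.linalg.norm(q[i]-q[i-1]).round() for i in range(4)])
```

```text
(600, 800, 3)
jnl [454.2 124.   24. ] [454.1 124.   23.5]
jfl [626.8  97.4  24. ] [627.2  97.6  22.6]
jnr [ 407.4 -161.2   24. ] [ 3.993e+02 -1.772e+02 -1.000e-01]
pivot [ 543.4 -167.8   24. ] [ 542.3 -154.6   43.4]
peg [ 591. -197.   24.] [ 583.  -164.8   66.1]
pnl [473.6 110.9  31. ]
pfl [583.   94.8  47.3]
pnr [446.3 -74.3  33.2]
pfr [552.  -94.   46.1]
bed [609.7  52.1  23.8]
[np.float64(84.0), np.float64(138.0), np.float64(86.0), np.float64(138.0)]
```

View pics/crop1.png

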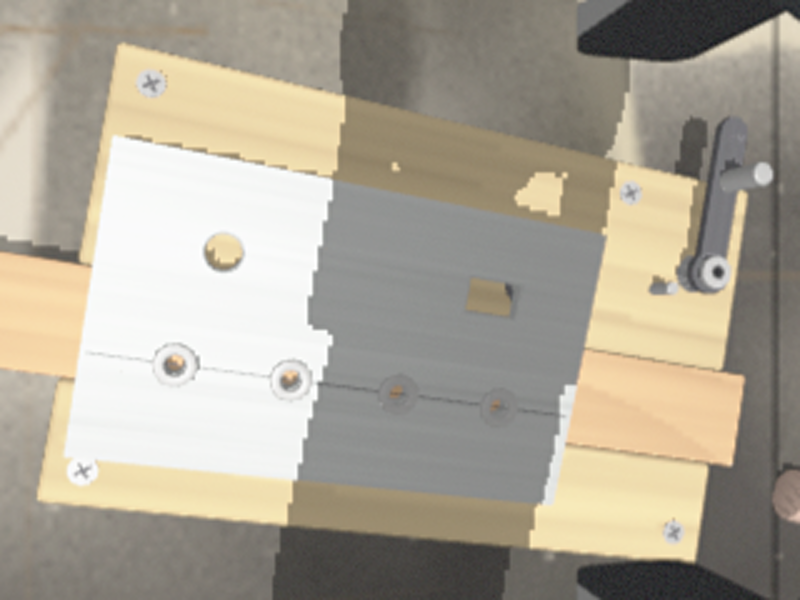

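The plate on the jig, with its hole at crop (224,251), slot at (491,297) and bush row, is the one meant. The loose bench plate measures only 138 x 85. Next I'll fit the poses of the jig and plate.

```bash
cat >> h.py <<'E'
from scipy.optimize import least_squares
JM=np.array([[-90,127,24],[90,127,24],[90,-163,24],[-90,-163,24],[45,-138,44.5]],float)
PM=np.array([[-60,100,8],[60,100,8],[60,-100,8],[-60,-100,8],[25,55,8],[25,-55,8],[-20,66,11],[-20,22,11],[-20,-22,11],[-20,-66,11]],float)
def T(p,M):  # p x,y,z,yaw,roll,pitch
    return M@R.from_euler('ZYX',[p[3],p[5],p[4]]).as_matrix().T+np.array(p[:3])
def fitj(c,uv,M=JM):
    f=lambda p:(proj(c,T([p[0],p[1],0,p[2],0,0],M))-uv).ravel()
    r=least_squares(f,[520,-20,-.15],x_scale=[10,10,.1]); return r.x,f(r.x).reshape(-1,2)
def fitp(c,uv,M=PM,x0=(520,0,30,-.15,0,-.1)):
    f=lambda p:(proj(c,T(p,M))-uv).ravel()
    r=least_squares(f,x0,x_scale=[10,10,10,.1,.1,.1]); return r.x,f(r.x).reshape(-1,2)
def inj(j,P):
    return (np.atleast_2d(P)-[j[0],j[1],0])@R.from_euler('z',j[2]).as_matrix()
E
python3 - <<'E'
from h import *
c=load('wrist0')
cr=lambda a:np.array([[165+(599-y)/2.5-.3,35+x/2.5-.3] for x,y in a])
j,e=fitj(c,cr([(40,500),(122,45),(748,188),(697,562),(714,272)])); print(j,e.round(1).tolist())
p,e=fitp(c,cr([(66,457),(113,138),(607,235),(545,505),(224,251),(491,297),(175,364),(290,380),(397,392),(498,407)])); print(p,e.round(1).tolist())
print('plate in jig', inj(j,p[:3]).round(1),p[3]-j[2])
print('corners in jig',inj(j,T(p,PM[:6]-[0,0,8])).round(1).tolist())
# independent: depth plane of plate top
P=cloud(c); m=cv2.fillConvexPoly(np.zeros((420,560),np.uint8),proj(c,T(p,np.array([[-50,90,8],[50,90,8],[50,-90,8],[-50,-90,8.]]))).astype(int),1)>0
m&=(c['depth']>0); Q=inj(j,P[m]); A=np.c_[Q[:,:2],np.ones(len(Q))]
for _ in range(5):
    k=np.linalg.lstsq(A,Q[:,2],rcond=None)[0]; g=abs(A@k-Q[:,2])<4; A,Q=A[g],Q[g]
print('plane',k,len(Q))
print('bed z',np.median(P[100:160,362:368,2]))
print('peg xy',inj(j,dep(c,(335,341))),inj(j,at_z(c,(165+(599-175)/2.5,35+762/2.5),66)))
s=load('scene0');sd=load('side0');print(proj(sd,T([j[0],j[1],0,j[2],0,0],JM)).round())
E
```

```text
[ 5.19897045e+02 -1.36318439e+01 -1.59752457e-01] [[-1.5, -1.1], [1.9, -1.5], [-0.6, 1.3], [-0.5, 0.8], [0.6, 2.2]]
[ 5.14667559e+02  7.71140792e+00  2.86239985e+01 -1.54919243e-01
  6.12972704e-03 -1.50005476e-01] [[1.1, -0.4], [0.7, -0.0], [-0.1, -0.8], [1.2, 1.3], [-0.7, -0.1], [-0.6, 0.2], [-0.4, -0.0], [-0.1, 0.1], [-0.9, 0.2], [-0.2, -0.3]]
plate in jig [[-8.6 20.2 28.6]] 0.004833213969521161
corners in jig [[-68.5, 119.9, 20.3], [50.2, 120.5, 38.2], [51.3, -79.5, 37.0], [-67.3, -80.0, 19.1], [15.8, 75.4, 32.7], [16.5, -34.6, 32.0]]
plane [1.23625806e-01 5.40671836e-04 4.06723016e+01] 17191
bed z 24.007676594613514
peg xy [[  86.35999089 -139.17525522   66.07811034]] [[  85.65755166 -137.83109039   66.        ]]
[[235. 206.]
 [304. 205.]
 [312. 295.]
 [226. 297.]
 [291. 280.]]
```

```bash
cat >> h.py <<'E'
J=np.array([520.4,-13.9,-0.1597])
def tofs(xy_j,z,yawdeg_j=None,axis='x'):
    """offset(cm)/rot(deg) in tool axes to bring TCP to jig xy, world z, tool x along jig 'axis'"""
    s=sense();q=s['ee_rot'];Rt=R.from_quat([q[1],q[2],q[3],q[0]])
    w=np.r_[J[:2]+R.from_euler('z',J[2]).as_matrix()[:2,:2]@np.array(xy_j),z]
    a=J[2]+dict(x=0,y=np.pi/2)[axis]
    G=R.from_matrix(np.array([[np.cos(a),np.sin(a),0],[np.sin(a),-np.cos(a),0],[0,0,-1]]))
    print('offset cm',(Rt.inv().apply(w-s['eef_pos'])/10).round(2),'rot',np.degrees((Rt.inv()*G).as_rotvec()).round(1),'t',s['time_s'],'F',s['force'].round(1),'w',round(s['grip_width'],2))
E
python3 - <<'E'
from h import *
c=load('wrist0'); P=cloud(c)-c['s']['eef_pos']  # tool: x=+y world,y=+x world,z=-z
t=np.stack([P[...,1],P[...,0],-P[...,2]],-1); t=t[c['depth']>0]
for s in(-1,1):
    m=(t[:,1]*s>30)&(t[:,1]*s<70)&(t[:,2]<120)
    q=t[m]; print(s,'zmax',q[:,2].max(),'tip pts', q[q[:,2]>q[:,2].max()-6].min(0),q[q[:,2]>q[:,2].max()-6].max(0), q.min(0),q.max(0))
# jig refit using yaw of plate bushes etc: screw/pivot via depth
tofs((-93,20),190); tofs((-93,20),92)
E
```

```text
-1 zmax 59.91916936013854 tip pts [-12.31208102 -48.89841166  53.92189888] [ 10.63833268 -41.98986063  59.91916936] [-13.57223008 -69.99659058 -18.68842189] [ 17.93084896 -30.00487216  59.91916936]
1 zmax 60.382160007510635 tip pts [-11.96246382  42.29188275  54.38334204] [10.70663621 49.15298084 60.38216001] [-12.9302247   30.00225219 -18.62238166] [18.04544314 69.9876339  60.38216001]
offset cm [ 2.06 -9.3  11.36] rot [-0.   0.  99.1] t 0.15 F [ 0.7  0.2 -0.1] w 1.0
offset cm [ 2.06 -9.29 21.16] rot [-0.   0.  99.1] t 0.15 F [ 0.7  0.2 -0.1] w 1.0
```

step_arm([
  {"offset":[2.1,-9.3,11.4],"rot":[0,0,99.1],"gripper":8.54},
  {"offset":[2.1,-9.3,11.4],"rot":[0,0,99.1],"gripper":8.54},
  {"offset":[2.1,-9.3,11.4],"rot":[0,0,99.1],"gripper":8.54},
  {"offset":[2.1,-9.3,11.4],"rot":[0,0,99.1],"gripper":8.54},
  {"offset":[2.1,-9.3,11.4],"rot":[0,0,99.1],"gripper":8.54},
  {"offset":[2.1,-9.3,11.4],"rot":[0,0,99.1],"gripper":8.54},
  {"offset":[2.1,-9.3,11.4],"rot":[0,0,99.1],"gripper":8.54},
  {"offset":[2.1,-9.3,11.4],"rot":[0,0,99.1],"gripper":8.54},
  {"offset":[2.1,-9.3,11.4],"rot":[0,0,99.1],"gripper":8.54},
  {"offset":[2.1,-9.3,11.4],"rot":[0,0,99.1],"gripper":8.54},
  {"offset":[2.1,-9.3,11.4],"rot":[0,0,99.1],"gripper":8.54},
  {"offset":[2.1,-9.3,11.4],"rot":[0,0,99.1],"gripper":8.54},
])

```text
time_s: 1.35
eef_pos: [431.9, 21.0, 189.8]
ee_rot: [-0.0, 0.997, -0.082, -0.0]
force: [-0.9, 0.9, -0.1]
grip_width: 0.997
grip_force: 0.0
```

Run:
```python
from h import *
tofs((-93,20),88)
c=snap('wrist','w1'); im=c['color'][:,:,::-1].astype(float)/255
im=cv2.resize((im**0.7*255).astype(np.uint8),(800,600),interpolation=cv2.INTER_CUBIC); cv2.imwrite('pics/w1b.png',im)
```

```text
offset cm [-1.000e-02  4.000e-02  1.018e+01] rot [-0.   0.  -0.3] t 1.35 F [-0.9  0.9 -0.1] w 1.0
```

View pics/w1b.png

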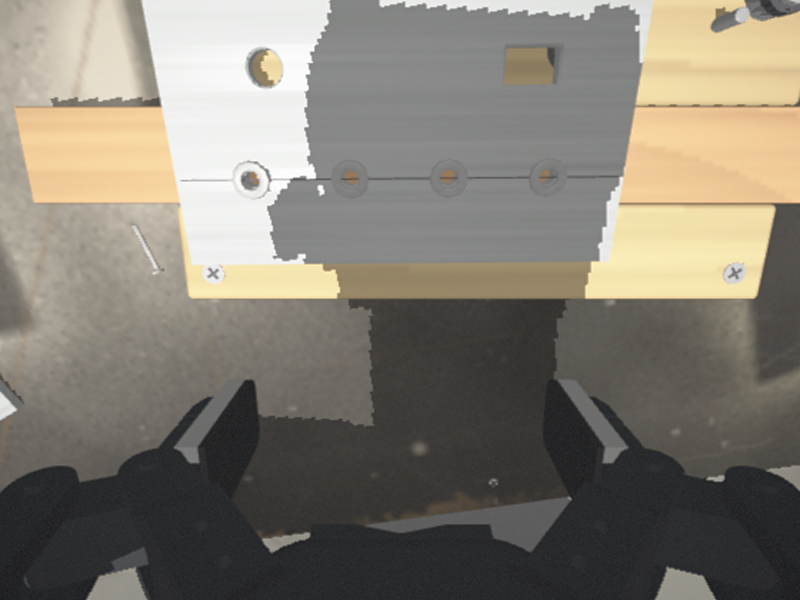

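The near edge runs along y≈264 in front of the jig edge at y≈298. The hole is at (265,67), the slot at (531,64), and the bush row is at y≈178. I'll refine the jig and plate poses from this nearer view.

Run:
```python
from h import *
c=load('w1'); cr=lambda a:np.array(a)*.7-.15
uv=cr([(189,298),(757,298)])
a,b=[at_z(c,u,24) for u in uv]; d=a-b; print(a,b,'len',np.linalg.norm(d),'yaw',np.arctan2(-d[0],d[1]), 'in J',inj(J,[a,b]).round(1).tolist())
p,e=fitp(c,cr([(190,265),(602,261),(265,67),(531,64),(251,180),(350,179),(448,177),(548,175)]),PM[[0,3,4,5,6,7,8,9]]); print(p,e.round(1).tolist())
print(inj(J,p[:3]),p[3]-J[2],inj(J,T(p,PM[[0,3,4,5]]-[0,0,8])).round(1).tolist())
# constrained to near edge on bed, tilt .124
w=cloud(c); m=(c['depth']>0)
bed=inj(J,w[int(285*.7),int(300*.7):int(600*.7)]); print('bed z',np.median(bed[:,2]))
```

```text
[452.33138139 125.8640029   24.        ] [ 405.56463604 -158.29841707   24.        ] len 287.98508536162853 yaw -0.16311530466795118 in J [[-89.4, 127.2, 24.0], [-90.4, -160.8, 24.0]]
[ 5.14713980e+02  7.73631907e+00  2.96186417e+01 -1.59124300e-01
  3.40801486e-02 -1.20103896e-01] [[0.1, -0.3], [1.6, -1.8], [-0.1, -0.3], [-0.3, 1.3], [-0.8, -0.3], [-0.0, -0.3], [0.6, 0.4], [-0.9, 1.2]]
[[-9.05431716 20.45679518 29.61864168]] 0.0005756999549675623 [[-69.1, 120.4, 25.8], [-68.2, -79.5, 19.0], [15.5, 75.4, 34.5], [16.0, -34.5, 30.8]]
bed z 24.07746321441799
```

step_arm([
  {"offset":[0,0,3],"rot":[0,0,0],"gripper":8.54},
  {"offset":[0,0,6],"rot":[0,0,0],"gripper":8.54},
  {"offset":[0,0,8],"rot":[0,0,0],"gripper":8.54},
  {"offset":[0,0,9.3],"rot":[0,0,0],"gripper":8.54},
  {"offset":[0,0,10.1],"rot":[0,0,0],"gripper":8.54},
  {"offset":[0,0,10.2],"rot":[0,0,0],"gripper":8.54},
  {"offset":[0.6,0,10.2],"rot":[0,0,0],"gripper":8.54},
  {"offset":[0.9,0,10.2],"rot":[0,0,0],"gripper":8.54},
  {"offset":[1.1,0,10.2],"rot":[0,0,0],"gripper":8.54},
  {"offset":[1.3,0,10.2],"rot":[0,0,0],"gripper":8.54},
])

```text
time_s: 2.4
eef_pos: [444.7, 19.0, 88.1]
ee_rot: [-0.0, 0.997, -0.079, -0.0]
force: [-4.6, 2.0, 2.5]
grip_width: 0.997
grip_force: 2.0
```

step_arm([
  {"offset":[0.2,0,0],"rot":[0,0,0],"gripper":8.54},
  {"offset":[0.3,0,0],"rot":[0,0,0],"gripper":8.54},
  {"offset":[0.4,0,0],"rot":[0,0,0],"gripper":8.54},
  {"offset":[0.5,0,0],"rot":[0,0,0],"gripper":8.54},
  {"offset":[0.6,0,0],"rot":[0,0,0],"gripper":8.54},
  {"offset":[0.7,0,0],"rot":[0,0,0],"gripper":8.54},
  {"offset":[0.7,0,0],"rot":[0,0,0],"gripper":8.54},
])

```text
time_s: 3.1
eef_pos: [452.0, 17.8, 87.9]
ee_rot: [0.0, 0.997, -0.079, 0.0]
force: [-3.5, 0.9, 1.4]
grip_width: 1.001
grip_force: 1.5
```

Run:
```python
from h import *
tofs((-73,20),88); print(inj(J,sense()['eef_pos']))
c=snap('wrist','w2'); im=c['color'][:,:,::-1].astype(float)/255
im=cv2.resize((im**0.7*255).astype(np.uint8),(800,600),interpolation=cv2.INTER_CUBIC); cv2.imwrite('pics/w2b.png',im)
```

```text
offset cm [-0.05  0.04 -0.01] rot [ 0.  -0.   0.1] t 3.1 F [-3.5  0.9  1.4] w 1.0
[[-72.53374864  20.3796257   87.93399238]]
```

View pics/w2b.png

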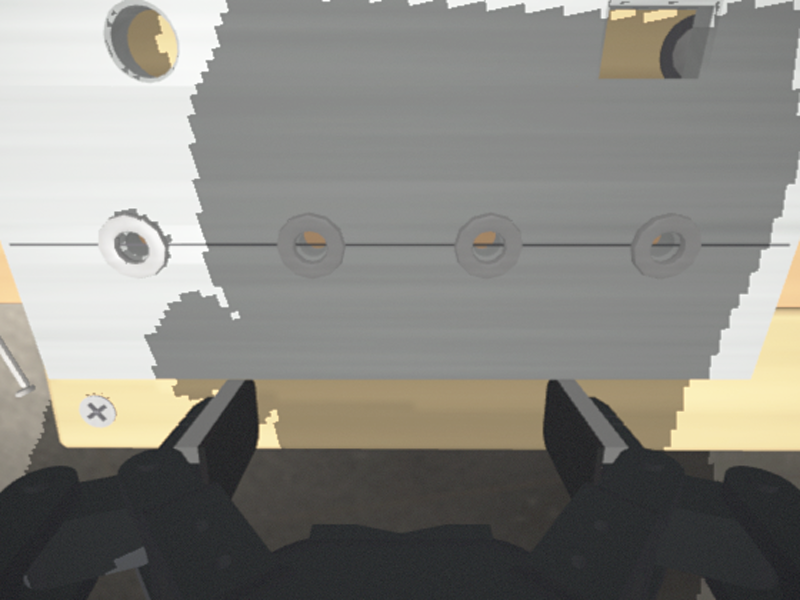

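The fingers now touch the near edge (y≈379). The slot pin shows through the slot around (695,47), near its mid-height, so x looks about right. A number check follows, and after that the y push.

Run:
```python
from h import *
c=load('w2'); cr=lambda a:np.array(a)*.7-.15
for u in [(60,447),(700,449)]: print('jig edge',inj(J,at_z(c,cr([u])[0],24)).round(1))
for u in [(50,379),(750,378)]: print('plate edge',inj(J,at_z(c,cr([u])[0],32)).round(1))
p,e=fitp(c,cr([(50,379),(752,378),(142,42),(134,243),(311,245),(489,245),(666,246)]),PM[[0,3,4,6,7,8,9]]); print(inj(J,p[:3]),p[3:],p[3]-J[2],e.round(1).tolist())
```

```text
jig edge [[-89.2 127.6  24. ]]
jig edge [[-89.6 -75.1  24. ]]
plate edge [[-61.9 119.7  32. ]]
plate edge [[-61.2 -79.6  32. ]]
[[-0.77598855 20.29945526 31.11465963]] [-0.15552404 -0.00380484 -0.12203281] 0.004175964022860357 [[-0.0, -1.1], [-0.2, -0.4], [1.5, -0.5], [-1.2, 1.9], [-0.7, 0.3], [-0.5, 0.2], [0.8, -0.7]]
```

step_arm([
  {"offset":[0.1,0,0],"rot":[0,0,0],"gripper":8.54},
  {"offset":[0.1,0,0],"rot":[0,0,0],"gripper":8.54},
  {"offset":[0.1,0,0],"rot":[0,0,0],"gripper":8.54},
  {"offset":[-1,0,0],"rot":[0,0,0],"gripper":8.54},
  {"offset":[-2,0,-2],"rot":[0,0,0],"gripper":8.54},
  {"offset":[-2,0,-5],"rot":[0,0,0],"gripper":8.54},
  {"offset":[-2,0,-9],"rot":[0,0,0],"gripper":8.54},
  {"offset":[-2,0,-9],"rot":[0,0,0],"gripper":8.54},
])

```text
time_s: 3.95
eef_pos: [434.2, 20.5, 182.1]
ee_rot: [0.001, 0.997, -0.079, 0.005]
force: [0.2, -0.5, -0.5]
grip_width: 1.004
grip_force: 0.0
```

Run:
```python
from h import *
tofs((0,147),150,axis='y')
```

```text
offset cm [  9.03 -12.66   3.29] rot [  0.5  -0.4 -89.9] t 3.95 F [ 0.2 -0.5 -0.5] w 1.0
```

step_arm([
  {"offset":[2,-12.7,0],"rot":[0,0,-90],"gripper":8.54},
  {"offset":[4,-12.7,0],"rot":[0,0,-90],"gripper":8.54},
  {"offset":[9.1,-12.7,0],"rot":[0,0,-90],"gripper":8.54},
  {"offset":[9.1,-12.7,0],"rot":[0,0,-90],"gripper":8.54},
  {"offset":[9.1,-12.7,0],"rot":[0,0,-90],"gripper":8.54},
  {"offset":[9.1,-12.7,0],"rot":[0,0,-90],"gripper":8.54},
  {"offset":[9.1,-12.7,0],"rot":[0,0,-90],"gripper":8.54},
  {"offset":[9.1,-12.7,0],"rot":[0,0,-90],"gripper":8.54},
  {"offset":[9.1,-12.7,1],"rot":[0,0,-90],"gripper":8.54},
  {"offset":[9.1,-12.7,2.8],"rot":[0,0,-90],"gripper":8.54},
  {"offset":[9.1,-12.7,2.8],"rot":[0,0,-90],"gripper":8.54},
  {"offset":[9.1,-12.7,2.8],"rot":[0,0,-90],"gripper":8.54},
])

```text
time_s: 5.15
eef_pos: [542.1, 131.9, 149.0]
ee_rot: [-0.0, 0.761, 0.649, -0.0]
force: [0.1, -1.3, 0.4]
grip_width: 0.998
grip_force: 0.0
```

Run:
```python
from h import *
print(inj(J,sense()['eef_pos']))
tofs((0,147),88,axis='y')
```

```text
[[ -1.80292801 147.43290824 148.95937734]]
offset cm [-0.04  0.18  6.1 ] rot [-0.   0.   0.1] t 5.15 F [ 0.1 -1.3  0.4] w 1.0
```

step_arm([
  {"offset":[0,0.2,2.5],"rot":[0,0,0],"gripper":8.54},
  {"offset":[0,0.2,5],"rot":[0,0,0],"gripper":8.54},
  {"offset":[0,0.2,6.1],"rot":[0,0,0],"gripper":8.54},
  {"offset":[-0.8,0.2,6.1],"rot":[0,0,0],"gripper":8.54},
  {"offset":[-1.2,0.2,6.1],"rot":[0,0,0],"gripper":8.54},
  {"offset":[-1.5,0.2,6.1],"rot":[0,0,0],"gripper":8.54},
  {"offset":[-1.8,0.2,6.1],"rot":[0,0,0],"gripper":8.54},
  {"offset":[-2.1,0.2,6.1],"rot":[0,0,0],"gripper":8.54},
  {"offset":[-2.4,0.2,6.1],"rot":[0,0,0],"gripper":8.54},
  {"offset":[-2.6,0.2,6.1],"rot":[0,0,0],"gripper":8.54},
  {"offset":[-2.8,0.2,6.1],"rot":[0,0,0],"gripper":8.54},
  {"offset":[-2.8,0.2,6.1],"rot":[0,0,0],"gripper":8.54},
])

```text
time_s: 6.35
eef_pos: [539.3, 103.5, 88.6]
ee_rot: [0.0, 0.761, 0.649, -0.0]
force: [-0.4, 0.3, -0.8]
grip_width: 0.999
grip_force: 0.0
```

Run:
```python
from h import *
print(inj(J,sense()['eef_pos']))
c=snap('side','s3'); im=cv2.resize(c['color'][180:320,200:360,::-1],(640,560),interpolation=cv2.INTER_CUBIC); cv2.imwrite('pics/s3b.png',im)
# plate top height from side depth, in jig frame
P=inj(J,cloud(c).reshape(-1,3)); g=(abs(P[:,0])<40)&(P[:,1]<80)&(P[:,1]>-75)&(P[:,2]>20)&(P[:,2]<55)
Q=P[g]; A=np.c_[Q[:,:2],np.ones(len(Q))]; print(np.linalg.lstsq(A,Q[:,2],rcond=None)[0],len(Q))
```

```text
[[-6.15425742e-03  1.18930848e+02  8.86483255e+01]]
[4.64417647e-02 2.20844831e-02 3.75926733e+01] 1594
```

step_arm([
  {"offset":[-0.1,0,0],"rot":[0,0,0],"gripper":8.54},
  {"offset":[-0.2,0,0],"rot":[0,0,0],"gripper":8.54},
  {"offset":[-0.3,0,0],"rot":[0,0,0],"gripper":8.54},
  {"offset":[-0.4,0,0],"rot":[0,0,0],"gripper":8.54},
  {"offset":[-0.5,0,0],"rot":[0,0,0],"gripper":8.54},
  {"offset":[-0.5,0,0],"rot":[0,0,0],"gripper":8.54},
])

```text
time_s: 7.0
eef_pos: [538.7, 99.0, 88.9]
ee_rot: [0.0, 0.761, 0.649, -0.0]
force: [-0.0, -0.6, 0.7]
grip_width: 1.001
grip_force: 0.0
```

```bash
cat > look.py <<'E'
from h import *
import sys
s=sense(); print(inj(J,s['eef_pos']).round(1),s['force'].round(1),s['time_s'])
c=snap('side',sys.argv[1])
P=inj(J,cloud(c).reshape(-1,3)); g=(abs(P[:,0])<40)&(P[:,1]<80)&(P[:,1]>-75)&(P[:,2]>20)&(P[:,2]<55)
Q=P[g]; A=np.c_[Q[:,:2],np.ones(len(Q))]
for _ in range(4):
    k=np.linalg.lstsq(A,Q[:,2],rcond=None)[0]; r=abs(A@k-Q[:,2])<3; A,Q=A[r],Q[r]
print('plane',k.round(4),len(Q))
im=cv2.resize(c['color'][180:320,200:360,::-1],(640,560),interpolation=cv2.INTER_CUBIC); cv2.imwrite(f'pics/{sys.argv[1]}b.png',im)
E
python3 look.py s4
```

```text
[[1.000e-01 1.144e+02 8.890e+01]] [-0.  -0.6  0.7] 7.0
plane [-5.30000e-03  1.10000e-03  3.20236e+01] 1462
```

The plane fit gives the plate top at z≈32 with no tilt, so it is seated. I'll back off, shut the fingers and check from above on the way to the clip.

step_arm([
  {"offset":[1,0,0],"rot":[0,0,0],"gripper":8.54},
  {"offset":[2,0,-1],"rot":[0,0,0],"gripper":8.54},
  {"offset":[2,0,-5],"rot":[0,0,0],"gripper":0},
  {"offset":[2,0,-9],"rot":[0,0,0],"gripper":0},
  {"offset":[-3,1,-12],"rot":[0,0,0],"gripper":0},
  {"offset":[-8,2,-15],"rot":[0,0,0],"gripper":0},
  {"offset":[-13,2,-15],"rot":[0,0,0],"gripper":0},
  {"offset":[-17,2,-15],"rot":[0,0,0],"gripper":0},
  {"offset":[-17,2,-15],"rot":[0,0,0],"gripper":0},
  {"offset":[-17,2,-15],"rot":[0,0,0],"gripper":0},
])

```text
time_s: 8.05
eef_pos: [531.7, -72.3, 239.6]
ee_rot: [0.0, 0.762, 0.648, 0.0]
force: [-0.0, -0.1, 0.0]
grip_width: 0.004
grip_force: 0.0
```

```bash
python3 look.py s5
python3 - <<'E'
from h import *
c=snap('wrist','w5'); im=c['color'][:,:,::-1].astype(float)/255
im=cv2.resize((im**0.7*255).astype(np.uint8),(800,600),interpolation=cv2.INTER_CUBIC); cv2.imwrite('pics/w5b.png',im)
tofs((90,-175),130,axis='y')
P=cloud(c); q=c['s']['ee_rot'];Rt=R.from_quat([q[1],q[2],q[3],q[0]]).as_matrix()
t=((P-c['s']['eef_pos'])@Rt)[c['depth']>0]; t=t[(t[:,2]<90)&(t[:,2]>45)&(abs(t[:,1])<40)]
for z in(50,58,66): 
    k=t[abs(t[:,2]-z)<4]; print(z,k.min(0).round(),k.max(0).round()) if len(k) else 0
E
```

```text
[[ 20.4 -55.9 239.6]] [-0.  -0.1  0. ] 8.05
plane [-5.10000e-03  4.00000e-04  3.19995e+01] 1467
offset cm [-12.1    6.95  10.91] rot [ 0.  -0.   0.1] t 8.15 F [ 0.1  0.9 -0.3] w -0.0
50 [  5. -13.  46.] [11. 14. 54.]
58 [  6. -13.  54.] [11. 14. 62.]
66 [  6. -13.  62.] [11. 13. 69.]
```

View pics/w5b.png

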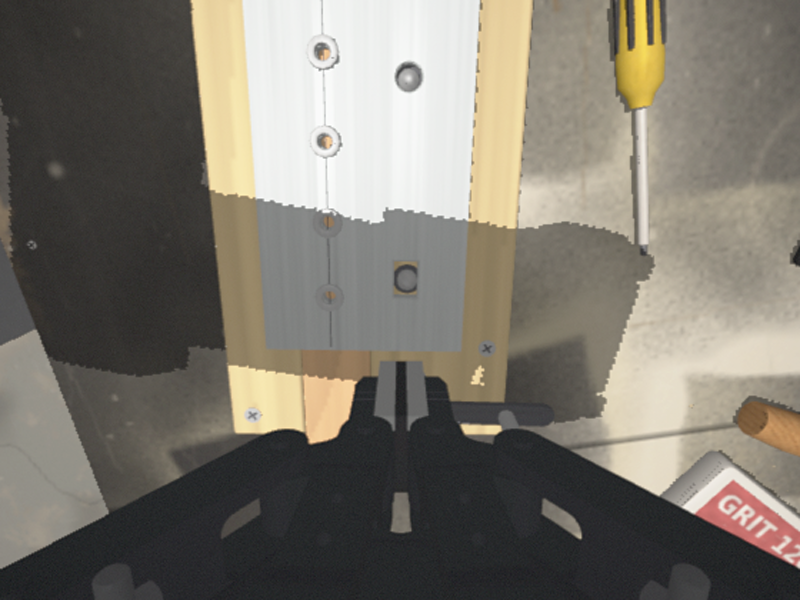

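Both pins show through: the round one fills its hole at (408,76), the slot pin sits in the slot at (405,278), and the plate is flat. Next, the clip: the fingertips go to the −y side of the peg.

step_arm([
  {"offset":[-3,2,0],"rot":[0,0,0],"gripper":0},
  {"offset":[-7,4,0],"rot":[0,0,0],"gripper":0},
  {"offset":[-12.4,7,2],"rot":[0,0,0],"gripper":0},
  {"offset":[-12.4,7,5],"rot":[0,0,0],"gripper":0},
  {"offset":[-12.4,7,9],"rot":[0,0,0],"gripper":0},
  {"offset":[-12.4,7,11.8],"rot":[0,0,0],"gripper":0},
  {"offset":[-12.4,7,11.8],"rot":[0,0,0],"gripper":0},
  {"offset":[-12.4,7,11.8],"rot":[0,0,0],"gripper":0},
])

```text
time_s: 8.95
eef_pos: [581.9, -204.3, 121.8]
ee_rot: [0.0, 0.76, 0.649, 0.0]
force: [-0.2, -0.2, 0.9]
grip_width: 0.001
grip_force: 0.0
```

Run:
```python
from h import *
s=sense(); p=inj(J,s['eef_pos'])[0]; print(p.round(1),s['force'])
for a,d in((1.57,14),(1.3,15),(1.0,17),(.7,18),(.4,18),(.2,18),(0,18),(-.05,18)):
    F=np.array([45,-138])+42*np.array([np.sin(a),np.cos(a)])+d*np.array([np.cos(a),-np.sin(a)])
    print(a,F.round(1),'off',((F[1]-p[1])/10).round(2),((F[0]-p[0])/10).round(2))
```

```text
[  91.  -178.2  121.8] [-0.19005916 -0.18544316  0.94846163]
1.57 [  87. -152.] off 2.62 -0.4
1.3 [  89.5 -141.2] off 3.7 -0.15
1.0 [  89.5 -129.6] off 4.86 -0.15
0.7 [  85.8 -117.5] off 6.07 -0.52
0.4 [  77.9 -106.3] off 7.19 -1.3
0.2 [  71.  -100.4] off 7.78 -2.0
0 [ 63. -96.] off 8.22 -2.8
-0.05 [ 60.9 -95.2] off 8.3 -3.01
```

step_arm([
  {"offset":[1.2,-0.3,0],"rot":[0,0,0],"gripper":0},
  {"offset":[2.0,-0.4,0],"rot":[0,0,0],"gripper":0},
  {"offset":[2.7,-0.3,0],"rot":[0,0,0],"gripper":0},
  {"offset":[3.3,-0.2,0],"rot":[0,0,0],"gripper":0},
  {"offset":[4.0,-0.1,0],"rot":[0,0,0],"gripper":0},
  {"offset":[4.9,-0.2,0],"rot":[0,0,0],"gripper":0},
  {"offset":[5.5,-0.3,0],"rot":[0,0,0],"gripper":0},
  {"offset":[6.1,-0.5,0],"rot":[0,0,0],"gripper":0},
  {"offset":[6.7,-0.9,0],"rot":[0,0,0],"gripper":0},
  {"offset":[7.2,-1.3,0],"rot":[0,0,0],"gripper":0},
  {"offset":[7.5,-1.6,0],"rot":[0,0,0],"gripper":0},
  {"offset":[7.8,-2.0,0],"rot":[0,0,0],"gripper":0},
])

```text
time_s: 10.15
eef_pos: [573.7, -124.9, 121.0]
ee_rot: [0.0, 0.761, 0.649, 0.0]
force: [1.5, -0.7, 0.2]
grip_width: 0.002
grip_force: 0.5
```

step_arm([
  {"offset":[0.2,-0.2,0],"rot":[0,0,0],"gripper":0},
  {"offset":[0.3,-0.4,0],"rot":[0,0,0],"gripper":0},
  {"offset":[0.4,-0.6,0],"rot":[0,0,0],"gripper":0},
  {"offset":[0.4,-0.7,0],"rot":[0,0,0],"gripper":0},
  {"offset":[0.4,-0.8,0],"rot":[0,0,0],"gripper":0},
  {"offset":[0.4,-0.8,0],"rot":[0,0,0],"gripper":0},
])

```text
time_s: 10.75
eef_pos: [566.4, -120.0, 120.9]
ee_rot: [0.0, 0.761, 0.649, 0.0]
force: [1.2, 1.1, -0.4]
grip_width: 0.003
grip_force: 0.6
```

```bash
python3 look.py s6
```

```text
[[ 62.3 -97.4 120.9]] [ 1.2  1.1 -0.4] 10.75
plane [-4.10000e-03  1.70000e-03  3.20467e+01] 1057
```

step_arm([
  {"offset":[0,-0.1,0],"rot":[0,0,0],"gripper":0},
  {"offset":[0,-0.2,0],"rot":[0,0,0],"gripper":0},
  {"offset":[0,-0.2,0],"rot":[0,0,0],"gripper":0},
])

```text
time_s: 11.1
eef_pos: [565.6, -119.9, 121.2]
ee_rot: [0.002, 0.761, 0.649, 0.001]
force: [10.6, 0.8, -3.9]
grip_width: 0.002
grip_force: 4.6
```

step_arm([
  {"offset":[0,-0.1,0],"rot":[0,0,0],"gripper":0},
  {"offset":[0,-0.2,0],"rot":[0,0,0],"gripper":0},
  {"offset":[0,-0.2,0],"rot":[0,0,0],"gripper":0},
])

```text
time_s: 11.4
eef_pos: [564.8, -119.8, 121.5]
ee_rot: [0.003, 0.761, 0.648, 0.003]
force: [17.7, 0.0, -7.7]
grip_width: 0.0
grip_force: 8.5
```

The force climbs to 18 N with almost no travel, so the clip is on its stop. I'll retreat along +x, lift clear and take a final look.

step_arm([
  {"offset":[0,0.5,0],"rot":[0,0,0],"gripper":0},
  {"offset":[0,1.5,0],"rot":[0,0,0],"gripper":0},
  {"offset":[0,2.5,0],"rot":[0,0,0],"gripper":0},
  {"offset":[0,2.5,-3],"rot":[0,0,0],"gripper":0},
  {"offset":[0,2.5,-7],"rot":[0,0,0],"gripper":0},
  {"offset":[-4,0,-12],"rot":[0,0,0],"gripper":0},
  {"offset":[-8,-3,-14],"rot":[0,0,0],"gripper":0},
  {"offset":[-10,-3,-14],"rot":[0,0,0],"gripper":0},
  {"offset":[-10,-3,-14],"rot":[0,0,0],"gripper":0},
  {"offset":[-10,-3,-14],"rot":[0,0,0],"gripper":0},
])

```text
time_s: 12.4
eef_pos: [516.6, -213.7, 260.8]
ee_rot: [-0.0, 0.761, 0.648, -0.0]
force: [0.3, 0.8, -1.1]
grip_width: 0.002
grip_force: 0.0
```

```bash
python3 look.py s7
python3 - <<'E'
from h import *
c=snap('wrist','w7'); im=c['color'][:,:,::-1].astype(float)/255
im=cv2.resize((im**0.7*255).astype(np.uint8),(800,600),interpolation=cv2.INTER_CUBIC); cv2.imwrite('pics/w7b.png',im)
print(proj(c,T([J[0],J[1],0,J[2],0,0],np.array([[45,-96,66],[45,-138,44.5],[45,-65,40],[25,55,36],[25,-55,36],[34.5,-119,41.]]))).round()/.7)
E
```

```text
[[  28.  -197.9  260.8]] [ 0.3  0.8 -1.1] 12.4
plane [-3.30000e-03  3.90000e-03  3.21584e+01] 573
[[ 434.28571429   95.71428571]
 [ 430.          178.57142857]
 [ 431.42857143   40.        ]
 [ 394.28571429 -235.71428571]
 [ 395.71428571   21.42857143]
 [ 411.42857143  144.28571429]]
```

View pics/w7b.png

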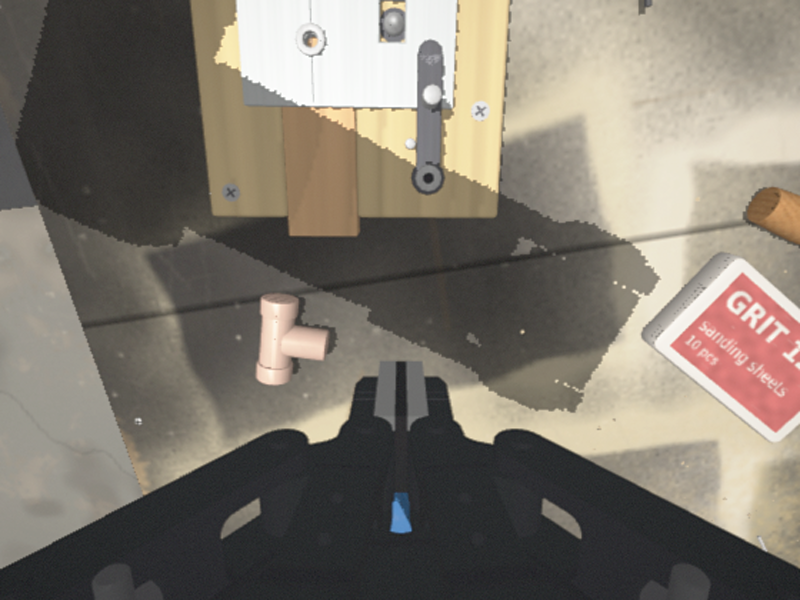

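The strap lies over the plate's end against the stop pin (410,144). The peg is at (432,94), where (434,96) was predicted for closed, and the plate is flat. Handing in.

```bash
python3 -c "
from rig import *
print(finish_job())"
```

```text
the job is handed in; nothing more can be done
None
```

The drill plate is flat and fully down over both pins, the swing clip is closed against its stop over the plate's right end, and I handed the job in after about 12.5 s of robot time.

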